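# Open the soft-start air valve in two stages

## Task

A loose pancake air cylinder stands in the swing of the air valve's lever on the black fixture plate. With the fingertips only, push the cylinder over the plate, without lifting or tipping it, until it rests against the raised rail at the plate's far edge. Only then push the lever out of its closed position into its first notch, leave it resting there for at least two seconds so that the fixture fills softly, and then push it on past the notch fully home to its second stop; leave the other things where they are.

Things in the scene. Friction and masses are not known exactly. Their poses are not given: they have to be found in the camera images.
- fixture: Fixed fixture: black plate 280 (x) by 240 (y) mm on standoffs. Origin: centre of its underside, on the table; plate's upper face 45 mm above. A rail 14 mm high along the whole +x edge (away from the robot), inner face at x = 122 mm. Valve body (34 mm round, 18 mm high, a small block on its -x side) at x = -85, y = -70 mm. Cap screws 6 mm high near the -x corners.
- lever (a joint): Valve lever angle, rad: 0 closed (pointing along fixture +y), grows as the grip swings towards fixture +x (clockwise from above); 0.6 first notch, 1.2 second stop. Sprung: let go between about 0.29 and 0.91 it moves into the notch; below 0.29 back to closed, above 0.91 to the stop. At the grip: about 4-5 N to leave closed or the notch, plus about 2.5 N drag at 0.1 m/s.
- lever_grip (a point): On the axis of the lever's upright aluminium grip, 50 mm above the plate's upper face. The grip is a round post of 16 mm diameter with a 21 mm ball on top, from 21 to 76 mm above the plate, 105 mm from the pivot, on the end of a flat steel arm 12 mm wide, 21 to 27 mm above the plate.
- lever_pivot (a point): Point on the plate's upper face on the lever's axis of rotation; fixed to the fixture. The lever's hub there, 30 mm in diameter, rises to 29 mm above the plate.
- cylinder: Loose flat round brass air cylinder, 50 mm diameter, 32 mm high (a 4 mm screw head on top), about 0.25 kg, standing on the plate in the way of the lever's last part of travel. Origin at the centre of its underside. Against the rail its centre is at x = 97 mm of the fixture.
- coupling: Bystander: loose steel hex coupling, 22 mm wide, 32 mm high, standing on the plate. Origin at the centre of its underside.
- nipple: Bystander: loose hex nipple, 20 mm wide, 26 mm high, standing on the plate. Origin at the centre of its underside.
- tray: Bystander: fixed grey parts tray, 150 by 130 by 40 mm, on the table beside the fixture (left or right). Origin at the centre of its underside.
- wrench: Bystander: loose wrench 160 mm long lying on the table.
- screwdriver: Bystander: loose screwdriver 180 mm long lying on the table.
- sealant: Bystander: loose bottle, 36 mm diameter, 90 mm high, beyond the fixture.
- muffler: Bystander: loose brass exhaust muffler, 24 mm wide, 44 mm high, standing on the table to the right.
Things that resemble listed ones, but are neither listed nor needed, are in the scene too. Leave any green or grey look-alike of the cylinder alone.

How it is judged:
By the outcome, as a careful person would: the job done as asked, in the order asked, and still so for the second after the job is handed in, with the robot touching nothing.
It also fails if it takes over 58 s, if anything falls off the work surface, if the arm or the gripper's body presses on something with over 40 N, if the wrist force passes 120 N, or if a joint passes its speed limit or range.

## Robot

A 6-joint arm with a two-finger parallel gripper is mounted at the origin on the work surface. World frame = base frame: x ahead of the robot, y to its left, z up, the work surface at z = 0. Lengths are in m, angles in rad, forces in N, time in s.
With the tool pointing down it reaches from about 0.375 to 0.9 m from the base axis. Payload 3.1 kg.
Tool frame: the origin (TCP) lies at the very end of the fingers, on their centre line; the grasp point (between the pads) lies 19 mm behind it; x points along the fingers, y is the direction in which the jaws open and shut, and the axes are right-handed (so a half turn about x gives the same grasp; the last joint's range is limited). The gripper opens to 85 mm and grips with 20 to 120 N. Pads are 22 mm wide; open, the fingers measure 114 mm over their backs; the gripper's body (76 mm by 85 mm) begins 54 mm behind the grasp point. The pads swing forward as they close: fully open they stand 13 mm farther back than shut.
Start: joints at [-1.397, 0.527, 1.433, -0, 1.181, -0.178], TCP at [0.216, -0.586, 0.231] pointing down, gripper open.
Joint ranges: [-3.08, 3.08], [-0.75, 2.2], [0.22, 2.44], [-1.43, 4.57], [0, 2.65], [-2.85, 2.85]. Speed limits (rad/s): [2.79, 2.79, 3.14, 3.14, 3.14, 3.14].

## Interface

Orientations are given as a unit quaternion [x, y, z, w].
In Python, from station import sense, snapshot, camera_model, sign_off gives the robot as it stands.
- The arm moves only by the tool step_arm, never from a script. Its argument "increments" is one flat list of numbers, 5 for each row, row after row: the shift along the tool's x, y, z in units of 60 mm (1.0 is 60 mm), then the turn about the tool's x in units of 5 degrees (1.0 is 5 degrees), then the closure, from 0 (fully open) to 1 (shut). A call has exactly 5 rows; each row is the pose to reach, as a shift and turn from the pose measured when the call began, along the tool's axes at that moment; what a row does not reach only later rows make up. A row lasts 1/8 s, in which the tool goes at most 62.5 mm and 10.7 degrees, less where a joint would pass 70% of its speed; a pose out of reach is approached as far as the arm can. A call with a gripper value outside its range is refused whole. The fingers move at their own pace and stop on an object; "grip_force" is the grip in N (left out, the last holds). Time passes only in rows, so rows that repeat a pose let the fingers close, or fill a call up. It gives the time, the measured TCP pose, the force and the opening at its end, in the units of the state.
- sense(): the state, without advancing time (a new reading comes with each control period).
- snapshot(name): name is "side" or "top"; returns the picture (420x560x3 uint8, blue, green, red); there is no depth.
- camera_model(name): a dict with "vertical_fov" (degrees; the focal length in pixels is half the picture's height over the tangent of half this angle, whatever the lens; pixels are square), "cx", "cy" (the principal point, pixels), "R" (3x3) and "t" (3): a world point X has camera coordinates R X + t. Camera axes: x right, y down, z forward; pixel columns grow to the right and rows downward; lengths in m; the calibration is good to about 2 mm. A picture is of the moment at which its call begins. camera_model takes no time and is no camera call.
- sign_off(): hands the job in, once; it reports no verdict.
The state is a dict: "t": time; "q": joint angles; "qd": joint speeds; "tau": joint torques, N m; "tcp_pos": TCP position; "tool_rot": TCP orientation; "force": force on the tool from outside, world axes, zero at the start; "ft_torque": the same for the moment, N m; "finger_gap": opening from 0.0 (shut) to 1.0 (fully open).
Only numpy, scipy, OpenCV 4.12 (cv2) and the standard library are available. Lean on these libraries where they do the work, as an engineer would, in place of code of your own. Each camera call takes 0.05 s, during which the arm holds its last target. There are 200 camera calls.

## Working session

There is one attempt and no reset: what is moved stays moved. The work goes in short steps, Python scripts to look and compute and a tool call to move; the robot and the scene stay as the last step left them, time stands still between calls to the robot, and variables do not carry over. Pictures are saved under pics/ and viewed, about 8 in all and at most 12, crops included, and the job is handed in when it is done.

Besides the shell and the picture viewer there is one more tool, called after "Emit:" by a JSON object that holds its "name" and its "arguments", one argument or row to a line. step_arm: Moves the arm, as the interface text tells. Its arguments: {"type":"object","properties":{"increments":{"type":"array","items":{"type":"number"}},"grip_force":{"type":"number"}},"required":["increments"]}

```bash
mkdir -p pics; ls; python3 - <<'E'
from station import *
import cv2
for n in ("side","top"):
    im=snapshot(n); cv2.imwrite(f"pics/{n}0.png",cv2.resize(im,(800,600),interpolation=cv2.INTER_CUBIC))
    cv2.imwrite(f"pics/{n}0_raw.png",im); print(n,camera_model(n))
s=sense();print(s['t'],s['tcp_pos'],s['tool_rot'],s['finger_gap'])
E
```

```text
pics
side {'vertical_fov': 52.2936897428567, 'cx': 283.04089440414697, 'cy': 211.92105324964766, 'R': array([[ 0.98095418, -0.19410922,  0.00710613],
       [-0.14210491, -0.74212393, -0.65502539],
       [ 0.1324201 ,  0.64154008, -0.75557345]]), 't': array([-0.52213602,  0.14459136,  1.09259541])}
top {'vertical_fov': 52.91332628110892, 'cx': 276.3450721564739, 'cy': 201.97376071221365, 'R': array([[-0.02907513, -0.99956818, -0.00425447],
       [-0.99430929,  0.02935803, -0.10240676],
       [ 0.10248744,  0.00125276, -0.99473351]]), 't': array([0.03737053, 0.53072905, 1.1334237 ])}
0.1 [ 0.21586448 -0.58584398  0.2304349 ] [-0.69613613 -0.124768    0.69613621 -0.12337672] 0.9983149916056054
```

View pics/top0.png

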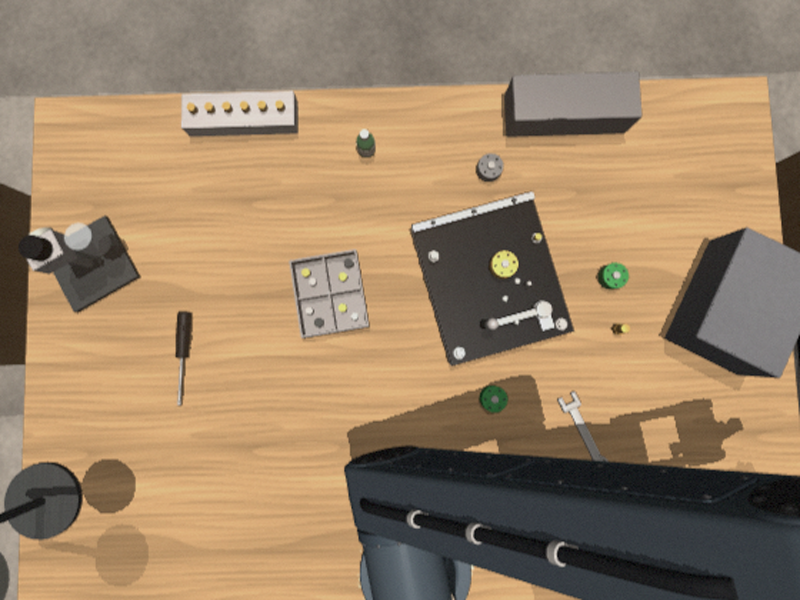

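View pics/side0.png

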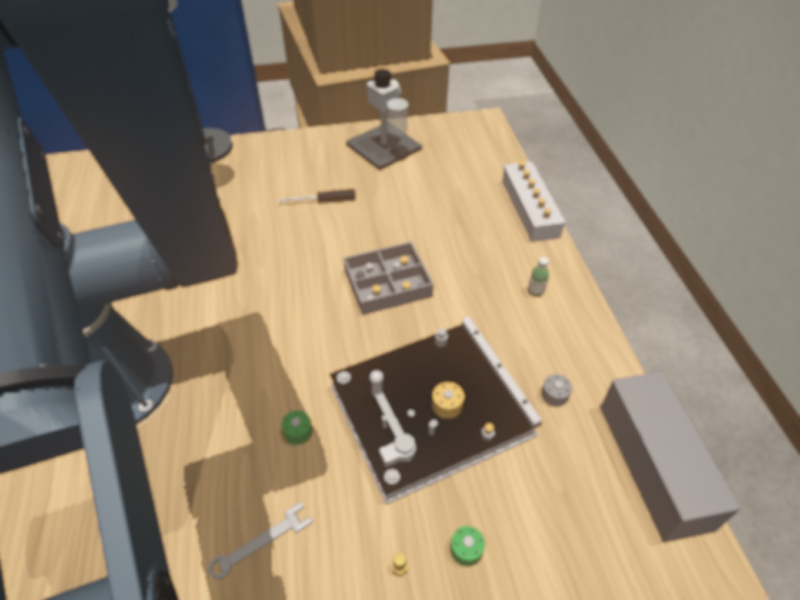

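The top view shows the fixture with corners at about (412,227), (535,195), (573,330) and (450,365). Candidates for the cylinder:
- yellow disc on the plate at (505,264): chosen
- green discs at (614,276) and (494,399): look-alikes
- grey disc at (490,166): look-alike

The lever grip is near (488,323) and the pivot near (543,311). I'll check this in a close crop.

```bash
python3 - <<'E'
import cv2
a=cv2.imread("pics/top0_raw.png")[125:265,275:415]; cv2.imwrite("pics/c1.png",cv2.resize(a,(588,588),interpolation=cv2.INTER_CUBIC)) #x4.2
b=cv2.imread("pics/side0_raw.png")[220:355,225:385]; cv2.imwrite("pics/c2.png",cv2.resize(b,(704,594),interpolation=cv2.INTER_CUBIC)) #x4.4
E
```

```text
(no output)
```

View pics/c1.png

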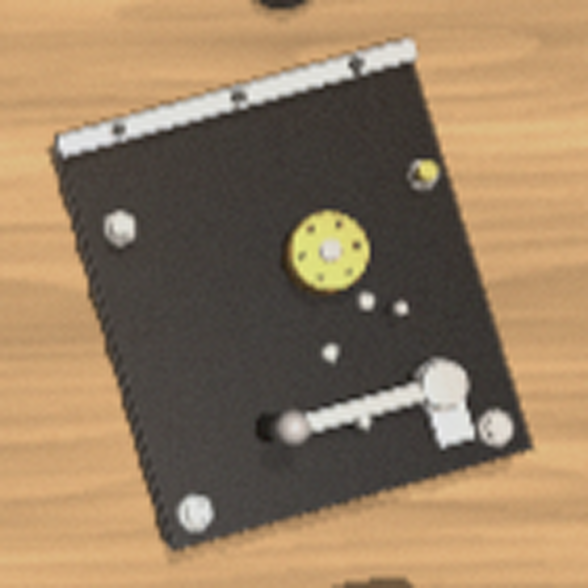

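View pics/c2.png

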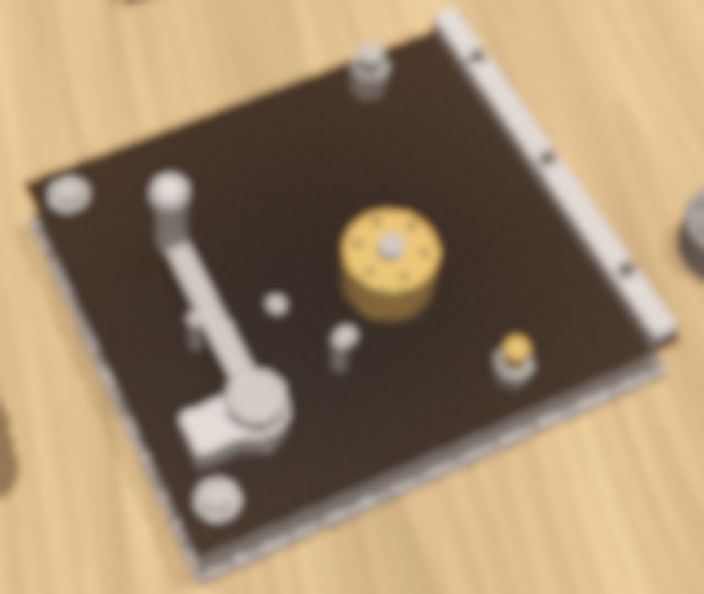

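Brass-yellow cylinder confirmed: screw head at (331,250) in the top crop and (391,246) in the side crop. I'll fit the fixture pose and the lever and cylinder positions.

```bash
cat > h.py <<'E'
import numpy as np
from scipy.optimize import least_squares
from station import camera_model
CM={n:camera_model(n) for n in("side","top")}
CR={"top":(275,125,4.2),"side":(225,220,4.4)}
def raw(n,p,cr=CR): x0,y0,s=cr[n]; return np.array([x0+(p[0]+.5)/s-.5,y0+(p[1]+.5)/s-.5])
def proj(n,X):
    c=CM[n]; Y=c["R"]@np.array(X)+c["t"]; f=210/np.tan(np.radians(c["vertical_fov"]/2))
    return np.array([c["cx"]+f*Y[0]/Y[2],c["cy"]+f*Y[1]/Y[2]])
def ray(n,p,z):
    c=CM[n]; f=210/np.tan(np.radians(c["vertical_fov"]/2))
    d=c["R"].T@np.array([(p[0]-c["cx"])/f,(p[1]-c["cy"])/f,1]); o=-c["R"].T@c["t"]
    return o+d*(z-o[2])/d[2]
E
python3 - <<'E'
from h import *
obs=[("top",(168,548),(-140,120,45)),("top",(532,447),(-140,-120,45)),("top",(54,138),(140,120,59)),("top",(413,38),(140,-120,59)),
("top",(62,158),(122,120,59)),("top",(416,62),(122,-120,59)),("top",(444,381),(-85,-70,74)),
("side",(30,185),(-140,120,45)),("side",(200,568),(-140,-120,45)),("side",(675,330),(140,-120,59)),("side",(655,340),(122,-120,59)),("side",(436,15),(122,120,59)),("side",(258,392),(-85,-70,74))]
def W(p,f):
    c,s=np.cos(p[2]),np.sin(p[2]); return np.array([p[0]+(c*f[0]-s*f[1])/1e3,p[1]+(s*f[0]+c*f[1])/1e3,f[2]/1e3])
g=lambda p:np.concatenate([proj(n,W(p,f))-raw(n,c) for n,c,f in obs])
r=least_squares(g,[.65,-.2,.2],loss="soft_l1"); print(r.x, g(r.x).reshape(-1,2).round(1).tolist())
p=r.x;c,s=np.cos(p[2]),np.sin(p[2])
F=lambda w:(np.array([[c,s],[-s,c]])@(w[:2]-p[:2])*1e3).round(1)
for nm,z,t,sd in [("cyl",.081,(331,250),(391,246)),("cyltop",.077,(329,251),(391,250)),("ball",.1105,(292,427),(169,190)),("coup",.077,(120,226),(371,52)),("nip",.071,(427,171),(517,347)),("pinA",.06,(363,425),(195,318)),("pinB",.05,(331,352),(275,303)),("pinC",.06,(367,300),(345,330)),("pinC2",.05,(401,308),(340,370))]:
    a=ray("top",raw("top",t),z);b=ray("side",raw("side",sd),z);print(nm,a.round(4),b.round(4),"fix",F(a),F(b))
print("pivot",W(p,(-85,-70,45)))
E
```

```text
[ 0.54673771 -0.16296628  0.24347593] [[1.5, 0.8], [0.7, 0.6], [0.3, -1.9], [-0.2, -1.6], [0.2, -0.4], [1.0, -1.1], [0.4, 0.9], [-1.6, -1.0], [-0.9, -3.7], [2.3, -1.4], [0.3, -0.7], [-0.3, -0.3], [-0.6, 0.8]]
cyl [ 0.5672 -0.1824  0.081 ] [ 0.5671 -0.1834  0.081 ] fix [ 15.2 -23.8] [ 14.9 -24.7]
cyltop [ 0.5672 -0.1819  0.077 ] [ 0.5674 -0.1833  0.077 ] fix [ 15.3 -23.3] [ 15.1 -24.7]
ball [ 0.456  -0.1483  0.1105] [ 0.456  -0.1463  0.1105] fix [-84.5  36.1] [-84.1  38. ]
coup [ 0.587  -0.0511  0.077 ] [ 0.588 -0.052  0.077] fix [66.  98.9] [66.8 97.7]
nip [ 0.6174 -0.2476  0.071 ] [ 0.618  -0.2483  0.071 ] fix [ 48.2 -99.2] [  48.6 -100. ]
pinA [ 0.458  -0.2012  0.06  ] [ 0.4604 -0.1941  0.06  ] fix [-95.3 -15.7] [-91.3  -9.4]
pinB [ 0.5057 -0.185   0.05  ] [ 0.5045 -0.1874  0.05  ] fix [-45.1 -11.5] [-46.8 -13.5]
pinC [ 0.5374 -0.2077  0.06  ] [ 0.5358 -0.2159  0.06  ] fix [-19.8 -41.1] [-23.4 -48.7]
pinC2 [ 0.5327 -0.2312  0.05  ] [ 0.5297 -0.2328  0.05  ] fix [-30.1 -62.9] [-33.4 -63.6]
pivot [ 0.48112014 -0.25139328  0.045     ]
```

```bash
cat >> h.py <<'E'
from scipy.spatial.transform import Rotation as Ro
from station import sense
P=np.array([0.54674,-0.16297,0.24348])
def f2w(f): c,s=np.cos(P[2]),np.sin(P[2]); return np.array([P[0]+(c*f[0]-s*f[1])/1e3,P[1]+(s*f[0]+c*f[1])/1e3,.045+f[2]/1e3])
def w2f(w): 
    c,s=np.cos(P[2]),np.sin(P[2]); d=(np.array(w)-[P[0],P[1],.045])*1e3; return np.array([c*d[0]+s*d[1],-s*d[0]+c*d[1],d[2]])
def plan(*tg):
    "targets (fx,fy,fz above plate mm, heading deg of tool z or -z in fixture)"
    s=sense();R=Ro.from_quat(s["tool_rot"]).as_matrix()
    zf=R[:,2]; h=np.degrees(np.arctan2(zf[1],zf[0])-P[2])
    print("t",round(s["t"],2),"tcp fix",w2f(s["tcp_pos"]).round(1),"z-heading",round((h+180)%360-180,1),"xdown",R[:,0].round(3),"F",np.round(s["force"],1),"gap",round(s["finger_gap"],2),"q",np.round(s["q"],2))
    for t in tg:
        d=R.T@(f2w(t[:3])-s["tcp_pos"])/.06
        u=-((t[3]-h+90)%180-90)/5   # tool x points down: + turn = cw from above
        print(t,d.round(2),"turn",round(u,2))
E
python3 - <<'E'
from h import *
def tri(t,s):
    a=[("top",raw("top",t)),("side",raw("side",s))]
    r=least_squares(lambda X:np.concatenate([proj(n,X)-p for n,p in a]),[.55,-.2,.06]); return w2f(r.x).round(1),round(r.cost,2)
for k in [((363,425),(195,318)),((331,352),(275,303)),((367,300),(345,330)),((401,308),(345,330)),((292,427),(169,190))]: print(tri(*k))
plan((-36,-20,70,0),(-36,-20,7,0))
E
```

```text
(array([-94.2, -14.2,  24.3]), np.float64(0.16))
(array([-45.6, -11.9,   1.8]), np.float64(0.04))
(array([-19.7, -43.4,   4.1]), np.float64(0.04))
(array([-29.8, -56.9,  32.1]), np.float64(0.38))
(array([-84.6,  36.5,  67.9]), np.float64(0.0))
t 0.1 tcp fix [-423.1 -330.6  185.4] z-heading -173.7 xdown [-0.     0.002 -1.   ] F [-0.7 -0.1  0.1] gap 1.0 q [-1.4   0.53  1.43 -0.    1.18 -0.18]
(-36, -20, 70, 0) [ 1.93 -4.44 -6.98] turn 1.25
(-36, -20, 7, 0) [ 2.98 -4.44 -6.98] turn 1.25
```

Emit:
{"name": "step_arm", "arguments": {
  "increments": [0,-0.53,-0.84,0.25,1,0,-1.07,-1.69,0.5,1,0,-1.6,-2.53,0.75,1,0,-2.14,-3.38,1,1,0,-2.68,-4.22,1.25,1],
  "grip_force": 40
}}

```text
t: 0.72
tcp_pos: [0.3987, -0.3457, 0.2305]
tool_rot: [-0.702, -0.086, 0.702, -0.085]
force: [1.1, -0.8, -0.6]
finger_gap: 0.001
```

```bash
python3 -c "
from h import *
plan((-34,-24,80,0),(-34,-24,8,0))"
```

```text
t 0.72 tcp fix [-187.7 -141.6  185.5] z-heading 179.9 xdown [-0.     0.002 -1.   ] F [ 1.1 -0.8 -0.6] gap 0.0 q [-0.93  0.4   1.68  0.    1.07  0.4 ]
(-34, -24, 80, 0) [ 1.76 -1.96 -2.56] turn -0.01
(-34, -24, 8, 0) [ 2.96 -1.96 -2.56] turn -0.01
```

Emit:
{"name": "step_arm", "arguments": {
  "increments": [0,-0.5,-0.65,0,1,0,-1.0,-1.3,0,1,0,-1.5,-1.95,0,1,0.3,-1.96,-2.56,0,1,1.2,-1.96,-2.56,0,1]
}}

```text
t: 1.35
tcp_pos: [0.5237, -0.1932, 0.1605]
tool_rot: [0.704, 0.086, -0.699, 0.088]
force: [0.3, -0.6, -0.3]
finger_gap: -0.0
```

```bash
python3 -c "
from h import *
from station import snapshot
import cv2
b=snapshot('side')[220:355,225:385]; cv2.imwrite('pics/c3.png',cv2.resize(b,(704,594),interpolation=cv2.INTER_CUBIC))
plan((-34,-24,8,0),(-34,-24,25,0))"
```

```text
t 1.4 tcp fix [-35.5 -19.9 107. ] z-heading -179.9 xdown [-0.009  0.008 -1.   ] F [-1.8  0.5 -3.4] gap -0.0 q [-0.56  0.54  1.69  0.    0.93  0.77]
(-34, -24, 8, 0) [ 1.65  0.08 -0.04] turn 0.03
(-34, -24, 25, 0) [ 1.37  0.08 -0.03] turn 0.03
```

View pics/c3.png

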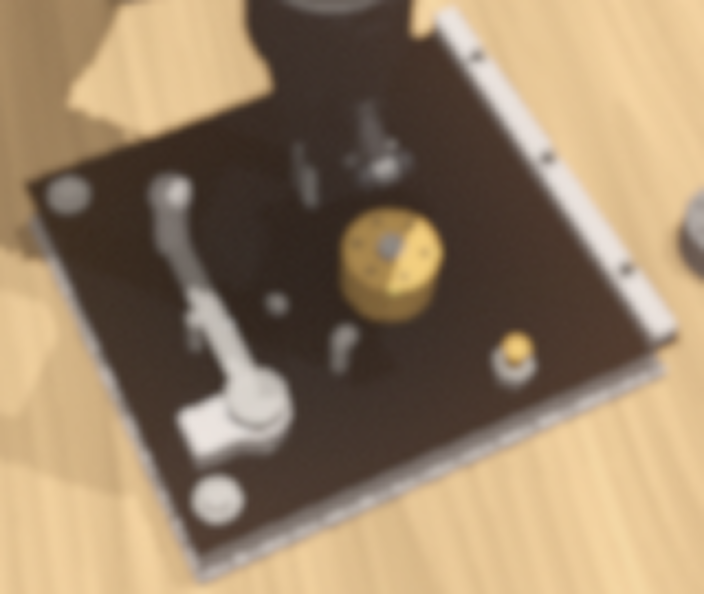

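The side crop shows the shut fingers over the plate, tips around (330,190), with the cylinder (391,250) and lever (170,190) untouched. I'll go down in two stages.

Emit:
{"name": "step_arm", "arguments": {
  "increments": [0.4,0.08,-0.03,0,1,0.8,0.08,-0.03,0,1,1.2,0.08,-0.03,0,1,1.5,0.08,-0.03,0,1,1.6,0.08,-0.03,0,1]
}}

```text
t: 2.02
tcp_pos: [0.5182, -0.1943, 0.0552]
tool_rot: [-0.698, -0.09, 0.705, -0.083]
force: [-0.1, -1.0, 0.0]
finger_gap: -0.0
```

```bash
python3 -c "
from h import *
plan((-34,-24,9,0),(-10,-24,9,0),(50,-24,9,0))"
```

```text
t 2.02 tcp fix [-35.2 -23.5  10.2] z-heading -179.9 xdown [-0.011  0.009 -1.   ] F [-0.1 -1.   0. ] gap -0.0 q [-0.56  0.7   1.73  0.    0.72  0.76]
(-34, -24, 9, 0) [ 0.02  0.01 -0.02] turn 0.02
(-10, -24, 9, 0) [ 0.02  0.01 -0.42] turn 0.02
(50, -24, 9, 0) [ 0.01  0.01 -1.42] turn 0.02
```

Emit:
{"name": "step_arm", "arguments": {
  "increments": [0.01,0,-0.12,0,1,0.01,0,-0.24,0,1,0.01,0,-0.36,0,1,0.01,0,-0.48,0,1,0.01,0,-0.58,0,1]
}}

```text
t: 2.65
tcp_pos: [0.5525, -0.1857, 0.0546]
tool_rot: [-0.698, -0.09, 0.705, -0.083]
force: [-2.6, -1.0, 0.7]
finger_gap: -0.002
```

```bash
python3 -c "
from h import *
from station import snapshot
import cv2
b=snapshot('top')[125:265,275:415]; cv2.imwrite('pics/c4.png',cv2.resize(b,(588,588),interpolation=cv2.INTER_CUBIC))
plan((50,-24,9,0),(61,-24,9,0))"
```

```text
t 2.7 tcp fix [  1.  -23.7   9.6] z-heading -179.9 xdown [-0.01   0.009 -1.   ] F [-0.7  0.6  0.7] gap 0.0 q [-0.52  0.73  1.66  0.    0.77  0.81]
(50, -24, 9, 0) [ 0.    0.01 -0.82] turn 0.02
(61, -24, 9, 0) [ 0.    0.01 -1.  ] turn 0.02
```

View pics/c4.png

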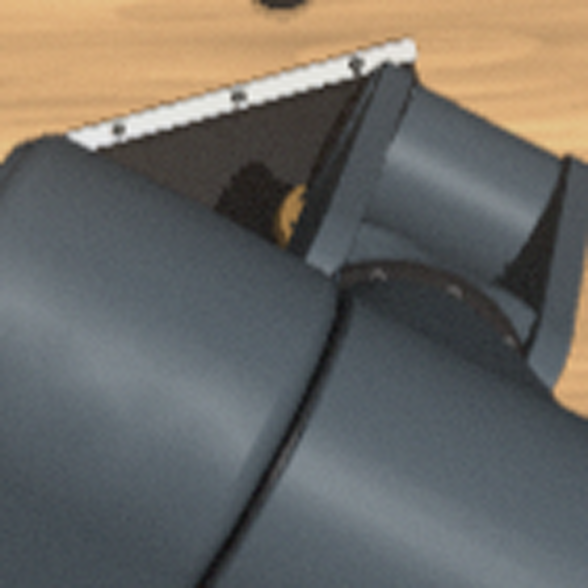

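The top crop shows mostly the arm, with the cylinder's edge now at (293,215), so it has moved ahead of the fingers. I'll continue.

Emit:
{"name": "step_arm", "arguments": {
  "increments": [0,0,-0.15,0,1,0,0,-0.3,0,1,0,0,-0.45,0,1,0,0,-0.6,0,1,0,0,-0.75,0,1]
}}

```text
t: 3.32
tcp_pos: [0.5976, -0.1746, 0.0543]
tool_rot: [-0.699, -0.09, 0.705, -0.083]
force: [-1.5, -0.9, 1.2]
finger_gap: -0.001
```

```bash
python3 -c "
from h import *
plan((61,-24,9,0))"
```

```text
t 3.33 tcp fix [ 46.6 -23.6   9.3] z-heading -179.9 xdown [-0.01   0.009 -1.   ] F [-1.5 -0.9  1.2] gap -0.0 q [-0.47  0.76  1.55  0.    0.84  0.86]
(61, -24, 9, 0) [ 0.    0.01 -0.24] turn 0.02
```

Emit:
{"name": "step_arm", "arguments": {
  "increments": [0,0,-0.06,0,1,0,0,-0.12,0,1,0,0,-0.17,0,1,0,0,-0.21,0,1,0,0,-0.24,0,1]
}}

```text
t: 3.95
tcp_pos: [0.6115, -0.1711, 0.0541]
tool_rot: [-0.699, -0.09, 0.705, -0.083]
force: [-4.6, -1.5, 2.5]
finger_gap: -0.001
```

```bash
python3 -c "
from h import *
from station import snapshot
import cv2
b=snapshot('side')[220:355,225:385]; cv2.imwrite('pics/c5.png',cv2.resize(b,(704,594),interpolation=cv2.INTER_CUBIC))
plan((61,-24,9,0))"
```

```text
t 4.0 tcp fix [ 60.8 -23.6   9.2] z-heading -179.9 xdown [-0.011  0.009 -1.   ] F [-1.6 -1.2  1.1] gap 0.0 q [-0.45  0.77  1.52  0.    0.86  0.87]
(61, -24, 9, 0) [ 0.    0.01 -0.  ] turn 0.03
```

View pics/c5.png

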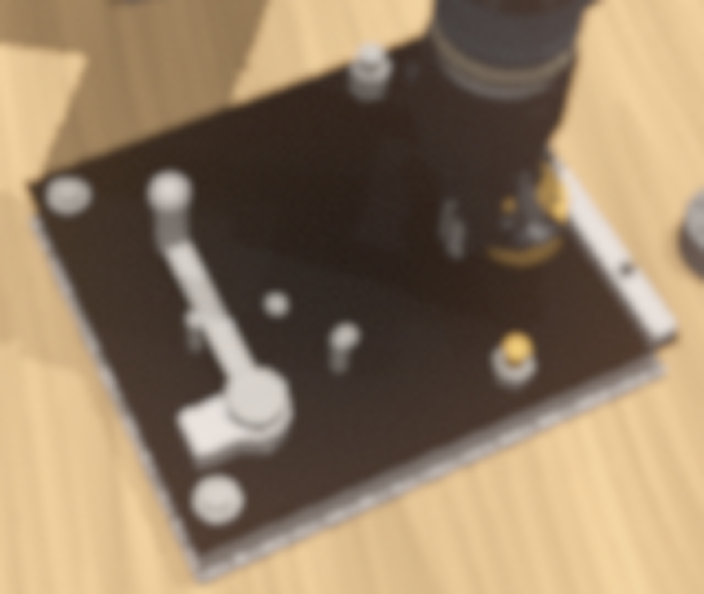

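The cylinder (around (530,235)) is at the rail or nearly so. I'll push slowly until the force rises.

Emit:
{"name": "step_arm", "arguments": {
  "increments": [0,0,-0.02,0,1,0,0,-0.04,0,1,0,0,-0.06,0,1,0,0,-0.07,0,1,0,0,-0.08,0,1]
}}

```text
t: 4.62
tcp_pos: [0.6115, -0.1709, 0.0542]
tool_rot: [-0.695, -0.091, 0.709, -0.083]
force: [-11.9, -5.0, 8.8]
finger_gap: -0.004
```

It hasn't moved and the force is about 13 N, so it is seated. I'll back off, then rise.

Emit:
{"name": "step_arm", "arguments": {
  "increments": [0,0,0.1,0,1,0,0,0.4,0,1,0,0,0.8,0,1,-1,0,1,0,1,-2,0,1,0,1]
}}

```text
t: 5.25
tcp_pos: [0.5551, -0.1864, 0.1754]
tool_rot: [-0.694, -0.091, 0.709, -0.082]
force: [0.9, -0.7, 0.5]
finger_gap: 0.001
```

```bash
python3 -c "
from h import *
plan((-85,30,110,-10),(-118,38,100,0),(-118,38,38,0))"
```

```text
t 5.25 tcp fix [  2.4 -24.8 130.4] z-heading -179.9 xdown [-0.022  0.01  -1.   ] F [ 0.9 -0.7  0.5] gap 0.0 q [-0.51  0.55  1.57 -0.    1.04  0.81]
(-85, 30, 110, -10) [ 0.38 -0.91  1.45] turn 2.03
(-118, 38, 100, 0) [ 0.56 -1.04  2.  ] turn 0.03
(-118, 38, 38, 0) [ 1.59 -1.03  1.98] turn 0.03
```

Emit:
{"name": "step_arm", "arguments": {
  "increments": [0,-0.4,0.75,0,1,0,-0.75,1.4,0,1,0,-1.02,2,0,1,0.5,-1.02,2,0,1,1.3,-1.02,2,0,1]
}}

```text
t: 5.88
tcp_pos: [0.4245, -0.1568, 0.1016]
tool_rot: [-0.697, -0.089, 0.706, -0.084]
force: [0.1, -0.7, -0.1]
finger_gap: 0.003
```

```bash
python3 -c "
from h import *
from station import snapshot
import cv2
for n in ('side','top'): cv2.imwrite('pics/r6%s.png'%n,snapshot(n))
b=cv2.imread('pics/r6side.png')[220:355,225:385]; cv2.imwrite('pics/c6.png',cv2.resize(b,(704,594),interpolation=cv2.INTER_CUBIC))
plan((-118,36,36,0))"
```

```text
t 5.97 tcp fix [-120.7   39.3   52.5] z-heading -179.9 xdown [-0.028  0.015 -0.999] F [-0.1  0.6 -0.6] gap -0.0 q [-0.6   0.54  1.97 -0.01  0.66  0.73]
(-118, 36, 36, 0) [ 0.27  0.06 -0.05] turn 0.02
```

View pics/c6.png

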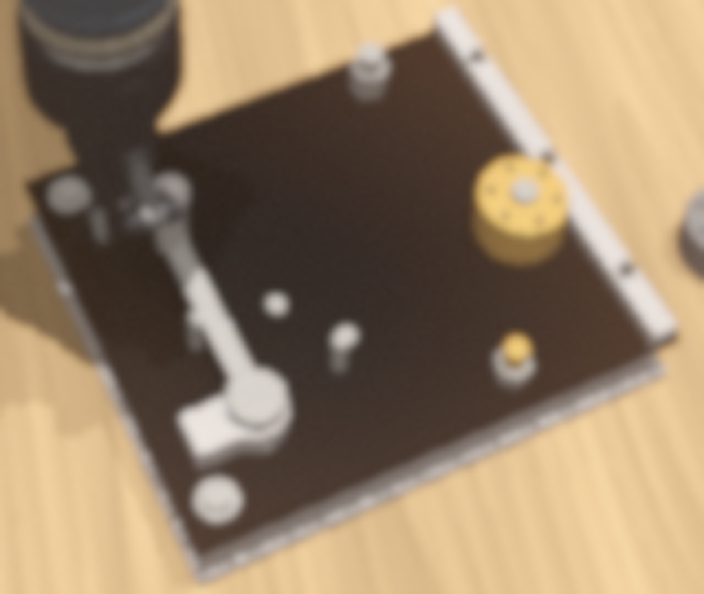

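The cylinder stands upright at the rail (head at (525,190)), with the coupling and nipple in place. The shut fingers are behind the ball. I'll check the cylinder's x and go down a little.

```bash
python3 -c "
from h import *
print(w2f(ray('side',raw('side',(525,189)),.081)))
for x in (96,97,95,94): print(x,proj('side',f2w((x,-24,36))), raw('side',(525,189)))
th=np.array([0,.15,.3,.45,.55,.6])
for a in th: print(a,(-85+105*np.sin(a)-21.5*np.cos(a)).round(1),(-70+105*np.cos(a)+21.5*np.sin(a)).round(1),np.degrees(a).round(1))
"
```

```text
[ 97.13626929 -23.22264857  36.        ]
96 [343.68369169 262.98474133] [343.93181818 262.56818182]
97 [344.04917332 262.8366068 ] [343.93181818 262.56818182]
95 [343.31800551 263.13295876] [343.93181818 262.56818182]
94 [342.95211462 263.28125918] [343.93181818 262.56818182]
0.0 -106.5 35.0 0.0
0.15 -90.6 37.0 8.6
0.3 -74.5 36.7 17.2
0.45 -58.7 33.9 25.8
0.55 -48.4 30.8 31.5
0.6 -43.5 28.8 34.4
```

Emit:
{"name": "step_arm", "arguments": {
  "increments": [0.13,0.03,0,0,1,0.27,0.06,0,0,1,0.27,0.06,0,0,1,0.27,0.06,-0.05,0,1,0.27,0.06,-0.05,0,1]
}}

```text
t: 6.6
tcp_pos: [0.4241, -0.1567, 0.0818]
tool_rot: [-0.693, -0.093, 0.71, -0.08]
force: [0.8, 0.6, 0.4]
finger_gap: 0.001
```

```bash
python3 -c "
from h import *
T=[]
for a in (0,.1,.2,.3,.4,.45,.5,.55): T.append((-85+105*np.sin(a)-21.5*np.cos(a),-70+105*np.cos(a)+21.5*np.sin(a),36,-np.degrees(a)))
plan(*[tuple(np.round(t,1)) for t in T])"
```

```text
t 6.6 tcp fix [-117.5   35.6   36.8] z-heading -179.9 xdown [-0.026  0.014 -1.   ] F [0.8 0.6 0.4] gap 0.0 q [-0.6   0.58  1.97 -0.01  0.63  0.73]
(np.float64(-106.5), np.float64(35.0), np.float64(36.0), np.float64(-0.0)) [ 0.01  0.01 -0.18] turn 0.02
(np.float64(-95.9), np.float64(36.6), np.float64(36.0), np.float64(-5.7)) [ 0.01 -0.02 -0.36] turn 1.16
(np.float64(-85.2), np.float64(37.2), np.float64(36.0), np.float64(-11.5)) [ 0.   -0.03 -0.54] turn 2.32
(np.float64(-74.5), np.float64(36.7), np.float64(36.0), np.float64(-17.2)) [-0.   -0.02 -0.72] turn 3.46
(np.float64(-63.9), np.float64(35.1), np.float64(36.0), np.float64(-22.9)) [-0.01  0.01 -0.89] turn 4.6
(np.float64(-58.7), np.float64(33.9), np.float64(36.0), np.float64(-25.8)) [-0.01  0.03 -0.98] turn 5.18
(np.float64(-53.5), np.float64(32.5), np.float64(36.0), np.float64(-28.6)) [-0.01  0.05 -1.07] turn 5.74
(np.float64(-48.4), np.float64(30.8), np.float64(36.0), np.float64(-31.5)) [-0.01  0.08 -1.15] turn 6.32
```

The cylinder is at x≈97, against the rail. Now the lever: first slowly to about 0.2 rad.

Emit:
{"name": "step_arm", "arguments": {
  "increments": [0.01,0.01,-0.18,0,1,0.01,0,-0.28,0.6,1,0.01,-0.02,-0.36,1.15,1,0,-0.03,-0.45,1.7,1,0,-0.03,-0.54,2.3,1]
}}

```text
t: 7.22
tcp_pos: [0.4541, -0.1469, 0.081]
tool_rot: [-0.696, -0.021, 0.717, -0.01]
force: [-4.4, -3.8, 0.8]
finger_gap: -0.001
```

```bash
cat >> h.py <<'E'
def arc(angs,off=21.5,z=36): plan(*[tuple(float(x) for x in np.round((-85+105*np.sin(a)-off*np.cos(a),-70+105*np.cos(a)+off*np.sin(a),z,-np.degrees(a)),1)) for a in angs])
E
python3 -c "
from h import *
arc((.2,.25,.3,.35,.4,.45,.5))"
```

```text
t 7.22 tcp fix [-86.1  38.   36. ] z-heading 168.6 xdown [-0.03   0.014 -0.999] F [-4.4 -3.8  0.8] gap -0.0 q [-0.55  0.6   1.9  -0.01  0.67  0.99]
(-85.2, 37.2, 36.0, -11.5) [-0.    0.01 -0.02] turn 0.02
(-79.9, 37.1, 36.0, -14.3) [-0.   -0.01 -0.1 ] turn 0.58
(-74.5, 36.7, 36.0, -17.2) [-0.01 -0.02 -0.19] turn 1.16
(-69.2, 36.0, 36.0, -20.1) [-0.01 -0.02 -0.28] turn 1.74
(-63.9, 35.1, 36.0, -22.9) [-0.01 -0.03 -0.37] turn 2.3
(-58.7, 33.9, 36.0, -25.8) [-0.01 -0.02 -0.46] turn 2.88
(-53.5, 32.5, 36.0, -28.6) [-0.02 -0.02 -0.55] turn 3.44
```

Emit:
{"name": "step_arm", "arguments": {
  "increments": [0,-0.01,-0.1,0.6,1,0,-0.02,-0.19,1.15,1,0,-0.02,-0.28,1.75,1,0,-0.03,-0.37,2.3,1,0,-0.02,-0.46,2.9,1]
}}

```text
t: 7.85
tcp_pos: [0.4825, -0.1443, 0.0803]
tool_rot: [-0.692, 0.07, 0.714, 0.078]
force: [0.2, -0.5, -0.3]
finger_gap: 0.003
```

```bash
python3 -c "
from h import *
arc((.45,.5))"
```

```text
t 7.85 tcp fix [-57.8  33.6  35.3] z-heading 154.0 xdown [-0.029  0.014 -0.999] F [ 0.2 -0.5 -0.3] gap 0.0 q [-0.51  0.62  1.84 -0.    0.72  1.27]
(-58.7, 33.9, 36.0, -25.8) [-0.01  0.    0.02] turn -0.04
(-53.5, 32.5, 36.0, -28.6) [-0.01 -0.02 -0.07] turn 0.52
```

The force has dropped to zero, so the lever has jumped ahead into the notch. I'll back off clear and let it rest.

Emit:
{"name": "step_arm", "arguments": {
  "increments": [0,0,0.1,0,1,0,0,0.2,0,1,0,0,0.3,0,1,0,0,0.3,0,1,0,0,0.3,0,1]
}}

```text
t: 8.48
tcp_pos: [0.465, -0.1407, 0.0809]
tool_rot: [-0.692, 0.07, 0.714, 0.078]
force: [0.4, 0.2, 0.7]
finger_gap: -0.002
```

```bash
python3 -c "
from h import *
from station import snapshot
import cv2
b=snapshot('side')[220:355,225:385]; cv2.imwrite('pics/c7.png',cv2.resize(b,(704,594),interpolation=cv2.INTER_CUBIC))
plan()"
```

```text
t 8.53 tcp fix [-73.8  41.3  35.9] z-heading 154.0 xdown [-0.029  0.014 -0.999] F [ 0.6 -0.2  0.5] gap 0.0 q [-0.52  0.61  1.88 -0.    0.69  1.26]
```

View pics/c7.png

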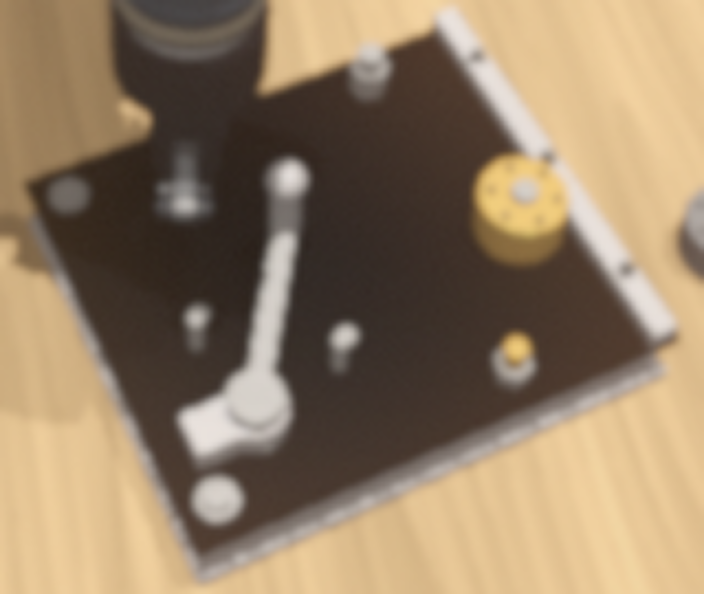

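The side crop shows the ball at (288,180), fingers clear at (185,200). I'll compute the lever angle and wait out the rest time.

```bash
python3 -c "
from h import *
b=w2f(ray('side',raw('side',(288,180)),.1105));print(b,np.arctan2(b[0]+85,b[1]+70))"
```

```text
[-25.39532943  17.69747693  65.5       ] 0.5969457133308438
```

Emit:
{"name": "step_arm", "arguments": {
  "increments": [0,0,0,0,1,0,0,0,0,1,0,0,0,0,1,0,0,0,0,1,0,0,0,0,1]
}}

```text
t: 9.15
tcp_pos: [0.4652, -0.1407, 0.0809]
tool_rot: [-0.692, 0.07, 0.714, 0.078]
force: [-0.3, -1.4, -0.2]
finger_gap: 0.002
```

Emit:
{"name": "step_arm", "arguments": {
  "increments": [0,0,0,0,1,0,0,0,0,1,0,0,0,0,1,0,0,0,0,1,0,0,0,0,1]
}}

```text
t: 9.78
tcp_pos: [0.4652, -0.1407, 0.0809]
tool_rot: [-0.692, 0.07, 0.714, 0.078]
force: [0.1, 0.3, -0.5]
finger_gap: 0.001
```

Emit:
{"name": "step_arm", "arguments": {
  "increments": [0,0,0,0,1,0,0,0,0,1,0,0,0,0,1,0,0,0,0,1,0,0,0,0,1]
}}

```text
t: 10.4
tcp_pos: [0.4651, -0.1407, 0.0809]
tool_rot: [-0.692, 0.07, 0.714, 0.078]
force: [-0.8, 0.5, -0.2]
finger_gap: -0.0
```

Emit:
{"name": "step_arm", "arguments": {
  "increments": [0,0,0,0,1,0,0,0,0,1,0,0,0,0,1,0,0,0,0,1,0,0,0,0,1]
}}

```text
t: 11.02
tcp_pos: [0.4652, -0.1407, 0.0809]
tool_rot: [-0.692, 0.07, 0.714, 0.078]
force: [-0.4, 0.1, 0.2]
finger_gap: -0.001
```

Emit:
{"name": "step_arm", "arguments": {
  "increments": [0,0,0,0,1,0,0,0,0,1,0,0,0,0,1,0,0,0,0,1,0,0,0,0,1]
}}

```text
t: 11.65
tcp_pos: [0.4652, -0.1407, 0.0809]
tool_rot: [-0.692, 0.07, 0.714, 0.078]
force: [0.2, 1.0, 0.2]
finger_gap: -0.002
```

```bash
python3 -c "
from h import *
arc((.55,.6,.65,.7,.75,.8))"
```

```text
t 11.65 tcp fix [-73.8  41.3  35.9] z-heading 154.0 xdown [-0.029  0.014 -0.999] F [0.2 1.  0.2] gap -0.0 q [-0.52  0.61  1.88 -0.    0.69  1.26]
(-48.4, 30.8, 36.0, -31.5) [-0.02 -0.03 -0.46] turn 1.1
(-43.5, 28.8, 36.0, -34.4) [-0.02 -0.03 -0.54] turn 1.68
(-38.6, 26.6, 36.0, -37.2) [-0.02 -0.04 -0.63] turn 2.24
(-33.8, 24.2, 36.0, -40.1) [-0.02 -0.04 -0.72] turn 2.82
(-29.2, 21.5, 36.0, -43.0) [-0.03 -0.03 -0.81] turn 3.4
(-24.7, 18.6, 36.0, -45.8) [-0.03 -0.02 -0.9 ] turn 3.96
```

The lever rested at 0.597 rad, untouched, for over 3 s. I'll push on.

Emit:
{"name": "step_arm", "arguments": {
  "increments": [0,-0.03,-0.3,1.1,1,-0.01,-0.03,-0.5,1.7,1,-0.02,-0.04,-0.63,2.25,1,-0.02,-0.04,-0.72,2.8,1,-0.03,-0.03,-0.81,3.4,1]
}}

```text
t: 12.28
tcp_pos: [0.51, -0.1477, 0.0806]
tool_rot: [-0.67, 0.175, 0.698, 0.18]
force: [-5.3, 1.1, 0.3]
finger_gap: -0.0
```

```bash
python3 -c "
from h import *
arc((.75,.8,.85,.9,.95,1.0,1.05,1.1))"
```

```text
t 12.28 tcp fix [-32.   23.7  35.6] z-heading 136.9 xdown [-0.036  0.017 -0.999] F [-5.3  1.1  0.3] gap -0.0 q [-0.49  0.64  1.76 -0.    0.77  1.59]
(-29.2, 21.5, 36.0, -43.0) [-0.01 -0.   -0.06] turn -0.02
(-24.7, 18.6, 36.0, -45.8) [-0.01 -0.02 -0.15] turn 0.54
(-20.3, 15.5, 36.0, -48.7) [-0.02 -0.03 -0.24] turn 1.12
(-16.1, 12.1, 36.0, -51.6) [-0.02 -0.04 -0.33] turn 1.7
(-12.1, 8.6, 36.0, -54.4) [-0.02 -0.04 -0.41] turn 2.26
(-8.3, 4.8, 36.0, -57.3) [-0.03 -0.04 -0.5 ] turn 2.84
(-4.6, 0.9, 36.0, -60.2) [-0.03 -0.03 -0.59] turn 3.42
(-1.2, -3.2, 36.0, -63.0) [-0.03 -0.02 -0.68] turn 3.98
```

Emit:
{"name": "step_arm", "arguments": {
  "increments": [-0.01,-0.02,-0.15,0.55,1,-0.02,-0.03,-0.24,1.1,1,-0.02,-0.04,-0.33,1.7,1,-0.02,-0.04,-0.41,2.3,1,-0.03,-0.04,-0.5,2.85,1]
}}

```text
t: 12.9
tcp_pos: [0.5372, -0.1601, 0.081]
tool_rot: [-0.642, 0.261, 0.671, 0.263]
force: [0.7, 0.1, 0.6]
finger_gap: 0.001
```

```bash
python3 -c "
from h import *
arc((1.,1.05,1.1,1.15,1.2,1.22))"
```

```text
t 12.9 tcp fix [-8.5  5.1 36. ] z-heading 122.6 xdown [-0.037  0.017 -0.999] F [0.7 0.1 0.6] gap 0.0 q [-0.49  0.67  1.69 -0.    0.83  1.84]
(-8.3, 4.8, 36.0, -57.3) [-0.   -0.   -0.01] turn -0.03
(-4.6, 0.9, 36.0, -60.2) [-0.   -0.02 -0.09] turn 0.55
(-1.2, -3.2, 36.0, -63.0) [-0.01 -0.03 -0.18] turn 1.11
(2.1, -7.5, 36.0, -65.9) [-0.01 -0.04 -0.27] turn 1.69
(5.1, -11.9, 36.0, -68.8) [-0.01 -0.04 -0.36] turn 2.27
(6.2, -13.7, 36.0, -69.9) [-0.02 -0.04 -0.4 ] turn 2.49
```

Free again: the lever has sprung on. I'll follow gently to the stop and feel for it.

Emit:
{"name": "step_arm", "arguments": {
  "increments": [0,-0.02,-0.09,0.55,1,0,-0.03,-0.18,1.1,1,-0.01,-0.04,-0.27,1.7,1,-0.01,-0.04,-0.34,2.2,1,-0.01,-0.04,-0.38,2.3,1]
}}

```text
t: 13.52
tcp_pos: [0.5533, -0.1718, 0.0804]
tool_rot: [-0.61, 0.326, 0.644, 0.326]
force: [-5.2, 7.2, 7.0]
finger_gap: -0.001
```

```bash
python3 -c "
from h import *
arc((1.2,))"
```

```text
t 13.53 tcp fix [  4.2 -10.1  35.4] z-heading 111.0 xdown [-0.042  0.022 -0.999] F [-5.2  7.2  7. ] gap -0.0 q [-0.49  0.69  1.63 -0.    0.87  2.04]
(5.1, -11.9, 36.0, -68.8) [-0.01 -0.   -0.03] turn -0.03
```

Firm contact at the stop. I'll back away, rise, and clear the view.

Emit:
{"name": "step_arm", "arguments": {
  "increments": [0,0,0.1,0,1,0,0,0.4,0,1,0,0,0.7,0,1,-0.8,0,0.7,0,1,-1.7,0,0.7,0,1]
}}

```text
t: 14.15
tcp_pos: [0.5318, -0.138, 0.1842]
tool_rot: [-0.609, 0.326, 0.645, 0.326]
force: [-0.3, -1.0, 0.1]
finger_gap: -0.002
```

```bash
python3 -c "
from h import *
plan((-140,120,150,-69),(-140,120,150,0))"
```

```text
t 14.15 tcp fix [ -8.5  27.8 139.2] z-heading 111.1 xdown [-0.045  0.023 -0.999] F [-0.3 -1.   0.1] gap -0.0 q [-0.46  0.51  1.64  0.    1.05  2.07]
(-140, 120, 150, -69) [-0.04  1.49  2.23] turn 0.02
(-140, 120, 150, 0) [-0.04  1.49  2.23] turn -13.78
```

Emit:
{"name": "step_arm", "arguments": {
  "increments": [-0.2,0.4,0.5,0,1,-0.4,0.75,1.1,0,1,-0.4,1.1,1.7,0,1,-0.4,1.5,2.2,0,1,-0.4,1.5,2.2,0,1]
}}

```text
t: 14.78
tcp_pos: [0.3795, -0.0798, 0.2161]
tool_rot: [-0.608, 0.326, 0.647, 0.326]
force: [1.3, 0.0, -0.6]
finger_gap: 0.002
```

```bash
python3 -c "
from h import *
from station import snapshot
import cv2
a=snapshot('side'); b=snapshot('top')
cv2.imwrite('pics/c8.png',cv2.resize(a[220:355,225:385],(704,594),interpolation=cv2.INTER_CUBIC))
cv2.imwrite('pics/c9.png',cv2.resize(b,(800,600),interpolation=cv2.INTER_CUBIC))
plan()"
```

```text
t 14.88 tcp fix [-138.8  117.8  171.6] z-heading 111.1 xdown [-0.044  0.023 -0.999] F [ 0.3 -2.   0.5] gap -0.0 q [-0.5   0.26  1.97 -0.    0.96  2.03]
```

View pics/c8.png

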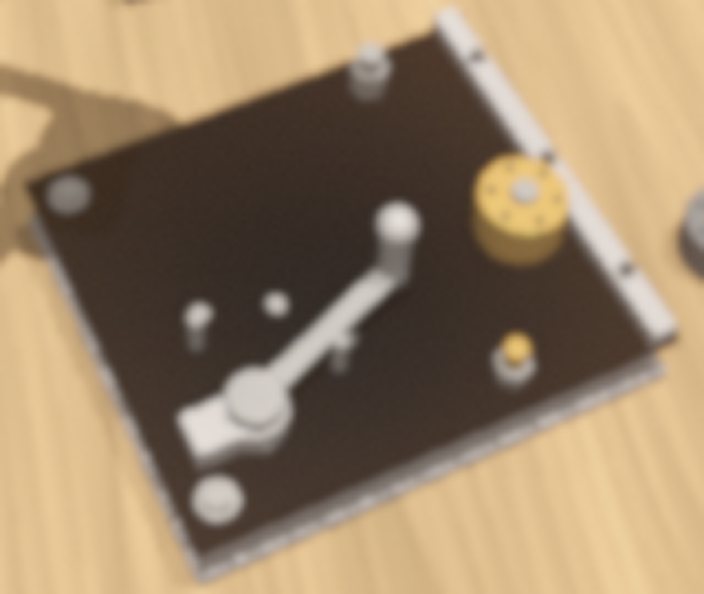

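View pics/c9.png

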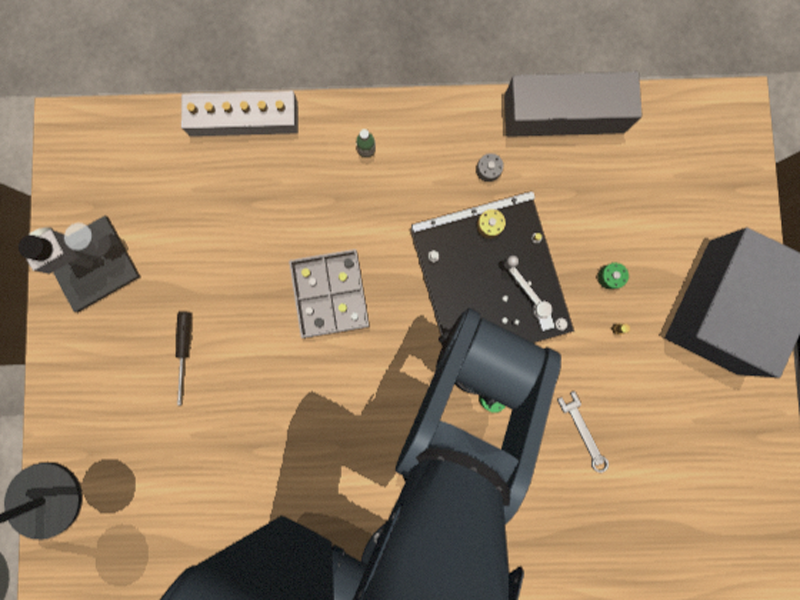

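The lever's ball is at (398,222) and its arm lies on the stop post. The cylinder is at the rail in both views, and the bystanders look the same. I'll check the numbers, then hand in.

```bash
python3 -c "
from h import *
b=w2f(ray('side',raw('side',(398,222)),.1105));a=np.arctan2(b[0]+85,b[1]+70)
print(b,a,'cyl',w2f(ray('side',raw('side',(525,189)),.081)))
if abs(a-1.2)<.05:
    from station import sign_off; print(sign_off())"
```

```text
[ 14.45347047 -29.32463375  65.5       ] 1.1825649900226824 cyl [ 97.13626929 -23.22264857  36.        ]
the job is handed in; nothing more can be done
None
```

The job is done and handed in at about 15 s of the 58 s allowed.

- **Cylinder:** I pushed it with the shut fingertips until it stopped at the rail, at about 13 N of wrist force. The last side view put its centre at x ≈ 97 mm of the fixture, upright.
- **First notch:** I then pushed the lever into the notch and backed off. It measured 0.597 rad and was left untouched for over 3 s.
- **Second stop:** I pushed it on until the spring took it over, then followed until I felt firm contact. The last view measured 1.18 rad against a nominal 1.2, which I put down to reading the ball's position by eye. The arm lies on the stop post.

In the last views the coupling, nipple, the things on the table and the look-alikes appear where they were. One green look-alike was partly hidden behind the arm. The tool had tilted about 3° by the end, which did no harm, and no check failed.

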